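Hold the spring clip open around the plant card's edge

ROBOT

A 6-joint arm with a two-finger parallel gripper is mounted at the origin on the work surface. World frame = base frame: x ahead of the robot, y to its left, z up, the work surface at z = 0. Lengths are in m, angles in rad, forces in N, time in s.
With the tool pointing down it reaches from about 0.35 to 0.975 m from the base axis. Payload 4.9 kg.
Tool frame: the origin (TCP) lies on the centre line of the jaws, within the pads' length; the fingertips stand 17 mm ahead of it and the grasp point (between the pads) lies 2 mm behind it; x points along the fingers, y is the direction in which the jaws open and shut, and the axes are right-handed (so a half turn about x gives the same grasp; the last joint's range is limited). The gripper opens to 85 mm and grips with 20 to 120 N. Pads are 22 mm wide; open, the fingers measure 114 mm over their backs; the gripper's body (76 mm by 85 mm) begins 54 mm behind the grasp point. The pads swing forward as they close: fully open they stand 13 mm farther back than shut.
Start: joints at [-1.243, 0.053, 1.613, -0, 1.476, -0.119], TCP at [0.27, -0.564, 0.248] pointing down, gripper open.
Joint ranges: [-3.01, 3.01], [-1.01, 2.22], [0.06, 2.58], [-1.02, 4.17], [0.09, 2.62], [-3.14, 3.14]. Speed limits (rad/s): [2.57, 2.57, 3.14, 3.14, 3.14, 3.14].

INTERFACE

Orientations are given as a unit quaternion [w, x, y, z].
In Python, from plant import status, viewer, manip gives the robot as it stands.
- The arm moves only by the tool drive_tool, never from a script. Its argument "plan" is a list of rows, each a list of 4 numbers: the shift along the tool's x, y, z in m, then the turn about the tool's x in units of 8 degrees (1.0 is 8 degrees). A call has 1 to 12 rows; each row is the pose to reach, as a shift and turn from the pose commanded when the call began, along the tool's axes at that moment; what a row does not reach only later rows make up. A row lasts 1/10 s, in which the tool goes at most 50 mm and 8.59 degrees, less where a joint would pass 70% of its speed; a pose out of reach is approached as far as the arm can. A call with a gripper value outside its range is refused whole. "fingers" is the finger opening in m, from 0 to 0.0854, set as the call begins (left out, the last holds). The fingers move at their own pace and stop on an object; the grip force is fixed at half the most. Time passes only in rows, so rows that repeat a pose let the fingers close. It gives the time, the measured TCP pose, the force and the opening at its end, in the units of the state.
- status.state(): the state, without advancing time (a new reading comes with each control period).
- viewer.grab_frame(name): name is "scene" or "top"; returns the picture (400x640x3 uint8, blue, green, red); there is no depth.
- viewer.calibration(name): a dict with "vfov" (degrees; the focal length in pixels is half the picture's height over the tangent of half this angle, whatever the lens; pixels are square), "cx", "cy" (the principal point, pixels), "k1" (the pictures are not rectified: a ray, as slopes to the right and down, at radius r is drawn at 1 + k1 r^2 times it, then the intrinsics apply), "rvec" (rotation vector, rad) and "tvec" (3), from world to camera coordinates, as OpenCV has them. Camera axes: x right, y down, z forward; pixel columns grow to the right and rows downward; lengths in m; the calibration is good to about 2 mm. A picture is of the moment at which its call begins. calibration takes no time and is no camera call.
- manip.job_done(): hands the job in, once; it reports no verdict.
The state is a dict: "time": time; "joint_pos": joint angles; "joint_vel": joint speeds; "joint_efforts": joint torques, N m; "tool_pos": TCP position; "tool_rot": TCP orientation; "contact_force": force on the tool from outside, world axes, zero at the start; "ft_torque": the same for the moment, N m; "gripper_width": opening from 0.0 (shut) to 1.0 (fully open).
Only numpy, scipy, OpenCV 4.12 (cv2) and the standard library are available. Lean on these libraries where they do the work, as an engineer would, in place of code of your own. Each camera call takes 0.05 s, during which the arm holds its last target. There are 200 camera calls.

TASK

Pick up the wooden spring clip by its two handles, squeeze it wide open and bring its gaping jaws around the upright edge of the wide plant card that faces the robot, with a jaw on either side and neither clip nor gripper touching the card, so that I can slip a seed packet in beside it. Finish while still holding it there, squeezed open, steady, level and carried by the gripper alone at about the middle of the edge's height; do not shift the card, the narrow marker card or the tools lying about.

Things in the scene. Friction and masses are not known exactly. Their poses are not given: they have to be found in the camera images.
- clip: Wooden spring clip (peg type, two levers on a steel pivot) lying on its side, pivot upright; 96 mm long, 32 mm high as it lies, about 80 g. Origin: on the pivot axis at the underside (mid-height is z = 16 mm). x runs along the clip to the jaws (tips at 47 mm), -x to the handles (ends at -49 mm), y across (the handles are squeezed along y), z along the pivot.
- clip_grip (a point): Where to pinch the clip from above, closing along clip y: midway between the handles, 34 mm behind the pivot, mid-height. The handles are plates 46 mm long, 32 mm high. Let alone they splay by 0.30 rad each: 51 mm over their ends, 43 mm here. Fully squeezed they are parallel, 21 mm over their outsides.
- clip_mouth (a point): Middle of the clip's mouth: between the jaw tips, 45 mm ahead of the pivot along clip x, at mid-height (16 mm). The tips are about 1 mm apart when shut and about 28 mm when fully squeezed; 15 mm back from the tips the opening is then about 24 mm.
- clip_left (a joint): Opening of the clip's left (+y) lever, rad: 0 shut, 0.30 fully squeezed (hard stop). A spring shuts it: at clip_grip it takes about 7 N on each handle to start and 11 N fully squeezed, so a grip of 20 to 30 N is plenty. Released, it snaps shut.
- clip_right (a joint): Opening of the clip's right (-y) lever, geared to the left one: 0 shut, 0.30 squeezed fully.
- card: The wide plant card: white plate 110 mm wide (x), 4 mm thick (y), upright in a wooden foot 70 x 60 x 25 mm; its top is 115 mm above the bench. Loose, about 0.6 kg. Origin: centre of the foot's underside, z up. The edge that faces the robot is the upright edge at x = -55 mm; it overhangs the foot by 20 mm and is free from 20 mm up to the top.
- card_edge (a point): On the wide card's upright edge that faces the robot, 70 mm above the bench (the middle of its free height).
- marker: The narrow plant card, to be left alone: plate 45 mm wide, 4 mm thick, 140 mm high, in a like wooden foot 60 x 60 x 25 mm. Origin: centre of the foot's underside.
- root_pick: Wooden root pick lying on the bench, 220 mm long along its x, 18 mm high; leave alone. Origin: underside, near its middle.
- pliers: Stainless pliers lying on the bench, 170 mm long along x, 55 mm wide, 11 mm high; leave alone. Origin: underside, near the middle.
- scoop: Aluminium scoop lying on the bench, 200 mm long along x, 62 mm wide, 37 mm high; leave alone. Origin: underside, at the root of the handle.
Not all that is in view belongs to the job. What is shaped like the card but green or yellow is not meant.

How it is judged:
On the way:
1. the clip is lifted off the bench in the gripper (height (world z) of clip above 0.015 m and contact force between the fingers and clip above 2 N), for 0.2 s.
At the end, for the whole second after the job is handed in: Still squeezed (both levers over 0.2 rad), held by the fingers alone, at rest; jaw tips 5 to 37 mm past the wide card's near edge, card within 12 mm of the mouth's middle, mouth 45 to 97 mm up, in line and level within 0.3 rad; card untouched (value of joint each of clip_left, clip_right above 0.2 rad and contact force between the fingers and clip above 4 N and x of clip_mouth in the frame of card between -0.05 and -0.018 m and x of clip in the frame of card below -0.06 m and y of clip_mouth in the frame of card between -0.012 and 0.012 m and z of clip_mouth in the frame of card between 0.045 and 0.097 m and angle between the x axis of clip and the x axis of card, either way round below 0.3 rad and angle between clip's own z axis and vertical below 0.3 rad and contact force between each of clip, the arm, the fingers and card below 0.2 N and contact force between clip and marker below 0.2 N and height (world z) of clip above 0.02 m and angle between card's own z axis and vertical below 0.05 rad and linear speed of clip below 0.02 m/s); the arm keeps its last pose, push and grip.
It fails at once if the wide card is shifted (distance of card from where it was at the start of the episode above 0.015 m).
It fails at once if the narrow marker card is shifted (distance of marker from where it was at the start of the episode above 0.015 m).
It fails at once if a tool is shifted (distance of any of root_pick, pliers, scoop from where it was at the start of the episode above 0.03 m).
It also fails if it takes over 32 s, if anything falls off the work surface, if the arm or the gripper's body presses on something with over 40 N, if the wrist force passes 120 N, or if a joint passes its speed limit or range.

## Working session

There is one attempt and no reset: what is moved stays moved. The work goes in short steps, Python scripts to look and compute and a tool call to move; the robot and the scene stay as the last step left them, time stands still between calls to the robot, and variables do not carry over. Pictures are saved under pics/ and viewed, about 8 in all and at most 12, crops included, and the job is handed in when it is done.

Besides the shell and the picture viewer there is one more tool, called after "Emit:" by a JSON object that holds its "api" and its "payload". drive_tool: Moves the arm, as the interface text tells. Its arguments: {"type":"object","properties":{"plan":{"type":"array","items":{"type":"array","items":{"type":"number"}}},"fingers":{"type":"number"}},"required":["plan"]}

```bash
mkdir -p pics; ls; python3 - <<'E'
from plant import status, viewer
import cv2
print(status.state())
for n in("scene","top"):
    print(viewer.calibration(n)); cv2.imwrite(f"pics/{n}0.png",viewer.grab_frame(n))
E
```

```text
pics
{'time': 0.0, 'joint_pos': array([-1.24300730e+00,  5.33931211e-02,  1.61429358e+00,  5.63747642e-07,
        1.47600848e+00, -1.18972811e-01]), 'joint_vel': array([-0.000257  ,  0.00076913, -0.00022999,  0.00058077,  0.00133391,
        0.00050408]), 'joint_efforts': array([-7.57034340e-04, -3.93681800e+01, -3.70180464e+01, -1.99612364e-04,
        6.94152943e-03,  9.63327125e-06]), 'tool_pos': array([ 0.2698542 , -0.56308664,  0.24704076]), 'tool_rot': array([-0.15590438, -0.6894604 , -0.15738303,  0.68961494]), 'contact_force': array([ 0.20977058, -0.55965665,  0.7956018 ]), 'ft_torque': array([-0.03134237,  0.0332736 , -0.00577989]), 'gripper_width': 1.0007174887262498}
{'vfov': 42.98132115710153, 'cx': 310.36562313265836, 'cy': 199.6393374197787, 'k1': 0.04590194517231293, 'rvec': array([ 2.0792877 ,  1.7179859 , -0.48222117]), 'tvec': array([-0.1545194 , -0.43148117,  1.70073493])}
{'vfov': 55.41953468018768, 'cx': 327.1187742902632, 'cy': 196.39729231725545, 'k1': -0.05703122210215817, 'rvec': array([ 2.14418776, -2.19134336,  0.11440654]), 'tvec': array([0.06543656, 0.55107257, 1.05020467])}
```

View pics/scene0.png

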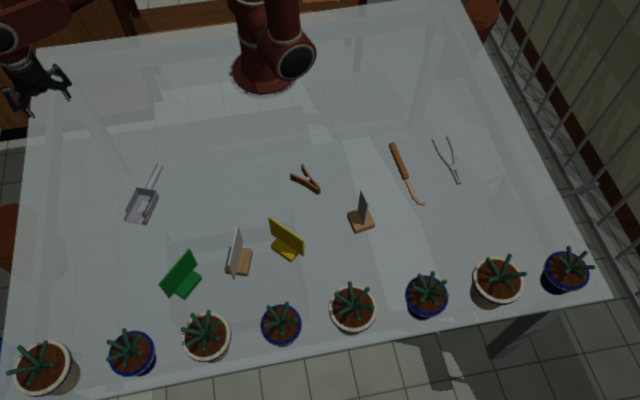

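View pics/top0.png

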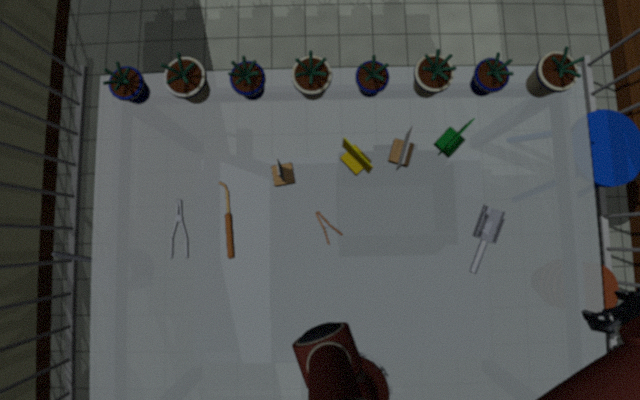

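The top picture shows the clip near (326,226), the wide white card near (402,150), the marker near (283,172) and the yellow decoy at (355,155). In the scene picture the clip is at (306,180) and the card at (237,252). I'll enlarge these.

```bash
cat > h.py <<'E'
import numpy as np, cv2
from plant import viewer
def cam(n):
    c=viewer.calibration(n); f=200/np.tan(np.radians(c['vfov']/2))
    return np.array([[f,0,c['cx']],[0,f,c['cy']],[0,0,1.]]),np.array([c['k1'],0,0,0,0.]),c['rvec'],c['tvec']
def ray(n,uv):
    K,d,r,t=cam(n); R=cv2.Rodrigues(r)[0]
    p=cv2.undistortPoints(np.array([[uv]],float),K,d)[0,0]
    return -R.T@t, R.T@np.array([p[0],p[1],1])
def onz(n,uv,z):
    o,v=ray(n,uv); return o+v*(z-o[2])/v[2]
def proj(n,P):
    K,d,r,t=cam(n); return cv2.projectPoints(np.array(P,float).reshape(-1,3),r,t,K,d)[0][:,0]
def crop(img,u,v,w,h,s):
    c=img[v:v+h,u:u+w]; c=cv2.resize(c,None,fx=s,fy=s,interpolation=cv2.INTER_CUBIC)
    c=cv2.convertScaleAbs(c,alpha=1.4)
    for i in range(0,w,10): cv2.line(c,(i*s,0),(i*s,4),(0,255,255),1); cv2.putText(c,str(u+i),(i*s,16),0,.35,(0,255,255))
    for i in range(0,h,10): cv2.line(c,(0,i*s),(4,i*s),(0,255,255),1); cv2.putText(c,str(v+i),(6,i*s+4),0,.35,(0,255,255))
    return c
E
python3 - <<'E'
from h import *
t=cv2.imread("pics/top0.png");s=cv2.imread("pics/scene0.png")
a=np.hstack([crop(t,305,200,50,37,8),crop(t,380,120,50,37,8)])
b=np.hstack([crop(s,280,160,50,37,8),crop(s,216,220,50,37,8)])
b2=np.hstack([crop(s,280,160,50,37,8),crop(s,210,222,50,37,8)])
s2=np.hstack([crop(s,280,155,50,37,8),crop(s,212,222,50,37,8)])
s3=np.hstack([crop(s,280,160,50,37,8),cv2.resize(crop(s,210,220,66,62,6),(400,296))])
cv2.imwrite("pics/c1.png",np.vstack([a,s3]))
E
```

```text
(no output)
```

View pics/c1.png

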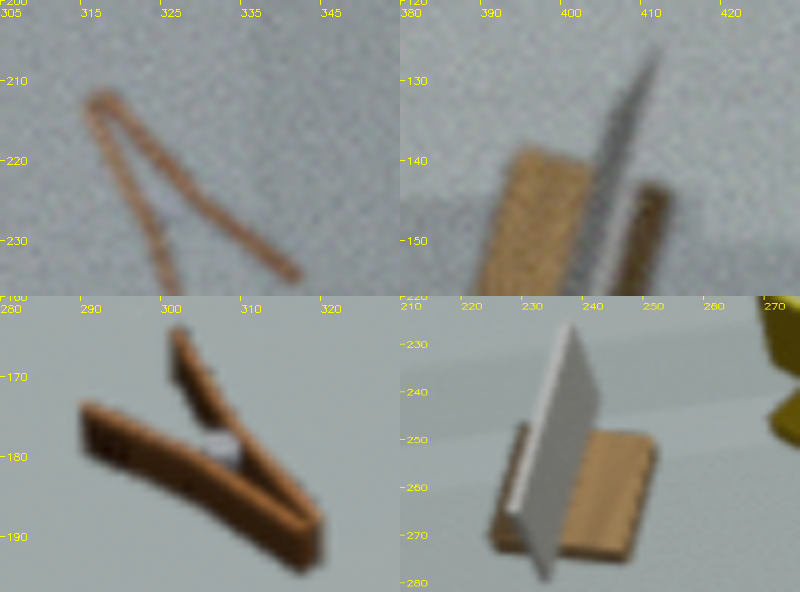

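```bash
python3 - <<'E'
from h import *
for nm,uv,z in [("tip",(318.3,187.8),.032),("hA",(302,164.5),.032),("hB",(290.8,173.8),.032),("pivot",(307,178.5),.032)]:
    print(nm,onz("scene",uv,z))
for nm,uv in [("tip",(317.5,212.5)),("hR",(341.5,235))]: print(nm,"top",onz("top",uv,.032))
A=onz("scene",(238,225.7),.115);B=onz("scene",(228.7,265.9),.115)
print("cardtop near/far",A,B,np.linalg.norm(A-B)); print("bottom",onz("scene",(243,241.8),.02),onz("scene",(234.5,279.5),.02))
print(proj("top",[A,B,A-[0,0,.095]]))
t=cv2.imread("pics/top0.png")
cv2.imwrite("pics/c2.png",np.hstack([crop(t,308,205,40,45,10),crop(t,380,120,40,60,10)[:450] if 0 else cv2.resize(crop(t,380,120,50,60,8),(400,450))]))
E
```

```text
tip [0.50712338 0.08454817 0.032     ]
hA [0.42035037 0.05368379 0.032     ]
hB [0.4458173  0.01658806 0.032     ]
pivot [0.47044542 0.05908153 0.032     ]
tip top [0.50708325 0.08148803 0.032     ]
hR top [0.44259378 0.01557436 0.032     ]
cardtop near/far [ 0.62880933 -0.14466111  0.115     ] [ 0.73267131 -0.17881679  0.115     ] 0.10933399135834032
bottom [ 0.62760338 -0.14388929  0.02      ] [ 0.72967516 -0.1778243   0.02      ]
[[401.55001983 162.54566201]
 [412.50610316 124.07843869]
 [395.18613108 168.89050483]]
```

View pics/c2.png

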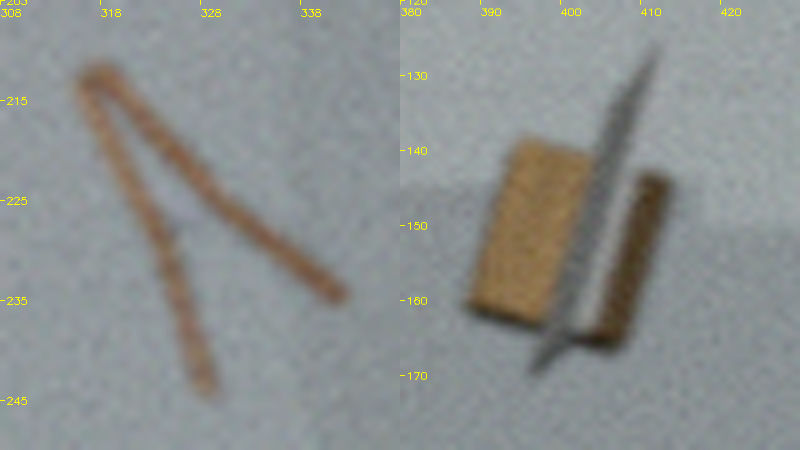

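Two cameras agree: the card's near edge is at about (0.628,-0.144), and its top edge measures 109 mm. In the enlarged top crop the clip's handle ends are at (341.8,234.8) and (328.3,243.5), and its tip is at (317.8,212.5). Next I'll work out the motion.

```bash
cat > go.py <<'E'
import sys; from h import *
from plant import status
from scipy.spatial.transform import Rotation as Ro
def rel(target,yaw):
    "target TCP xyz; yaw = wanted clip x heading -> shift in tool axes, turn units"
    s=status.state(); w,x,y,z=s['tool_rot']; R=Ro.from_quat([x,y,z,w]).as_matrix()
    d=R.T@(np.array(target)-s['tool_pos'])
    hy=np.degrees(np.arctan2(R[1,1],R[0,1])); want=np.degrees(yaw)+90
    turn=(want-hy+90)%180-90       # world yaw; tool x is down so sign flips
    print("down",R[:,0].round(4),"jaw yaw",hy.round(1),"shift",d.round(4),"turn units",round(-turn/8,2),"j6",s['joint_pos'][5].round(2),"F",s['contact_force'].round(1),"w",s['gripper_width'])
E
python3 - <<'E'
from go import *
hR=(onz("top",(341.8,234.8),.032)+onz("scene",(290.8,173.8),.032))/2
hL=(onz("top",(328.3,243.5),.032)+onz("scene",(302,164.5),.032))/2
tip=(onz("top",(317.8,212.5),.032)+onz("scene",(318.3,187.8),.032))/2
m=(hR+hL)/2; d=tip-m; yaw=np.arctan2(d[1],d[0]); u=d/np.linalg.norm(d)
piv=tip-u*.046; print(hR,hL,tip,"len",np.linalg.norm(d),"yaw",np.degrees(yaw),"piv",piv,"alt",m+u*.047,"grip",piv-.034*u)
A=onz("scene",(238,225.7),.115);B=onz("scene",(228.7,265.9),.115);t=onz("top",(396.5,169.5),.02);print("edge top cam",t)
print("yellow",[onz("scene",p,.115)[:2].round(3) for p in [(271,219),(304,250)]])
rel([*(piv-.034*u)[:2],.12],yaw)
E
```

```text
[0.44447484 0.01565453 0.032     ] [0.42006008 0.05335009 0.032     ] [0.50709418 0.08259612 0.032     ] len 0.08894971860120296 yaw 32.730304381004004 piv [0.46839783 0.05772459 0.032     ] alt [0.47180503 0.05991452 0.032     ] grip [0.43979619 0.03934129 0.032     ]
edge top cam [ 0.62695065 -0.14838995  0.02      ]
yellow [array([ 0.626, -0.061]), array([0.726, 0.006])]
down [-6.0e-04  1.8e-03 -1.0e+00] jaw yaw -64.4 shift [ 0.1281 -0.4697 -0.4135] turn units -0.89 j6 -0.12 F [-0.2 -0.1 -1.4] w 0.9992125254392263
```

Emit:
{"api": "drive_tool", "payload": {"plan": [[0.05,-0.24,-0.21,-0.4],[0.05,-0.24,-0.21,-0.4],[0.05,-0.24,-0.21,-0.4],[0.05,-0.24,-0.21,-0.4],[0.05,-0.24,-0.21,-0.4],[0.05,-0.24,-0.21,-0.4],[0.05,-0.24,-0.21,-0.4],[0.128,-0.47,-0.414,-0.9],[0.128,-0.47,-0.414,-0.9],[0.128,-0.47,-0.414,-0.9],[0.128,-0.47,-0.414,-0.9],[0.128,-0.47,-0.414,-0.9]], "fingers": 0.0854}}

```text
time: 1.3
tool_pos: [0.4223, -0.0215, 0.1363]
tool_rot: [0.2, 0.679, 0.199, -0.678]
contact_force: [-0.0, -0.4, -0.2]
gripper_width: 1.0
```

```bash
python3 - <<'E'
from go import *
rel([.4412,.0405,.08],np.radians(32.7)); print(status.state()['tool_pos'],status.state()['time'])
E
```

```text
down [ 6.e-04 -2.e-04 -1.e+00] jaw yaw -57.2 shift [ 0.0563 -0.0419 -0.0494] turn units 0.01 j6 0.77 F [-0.  -0.4 -0.2] w 1.0000032033231936
[ 0.42231474 -0.02145482  0.13625173] 1.3
```

Emit:
{"api": "drive_tool", "payload": {"plan": [[0.056,-0.042,-0.049,0],[0.056,-0.042,-0.049,0],[0.056,-0.042,-0.049,0],[0.056,-0.042,-0.049,0],[0.056,-0.042,-0.049,0]]}}

```text
time: 1.8
tool_pos: [0.4414, 0.0377, 0.0817]
tool_rot: [0.2, 0.679, 0.199, -0.678]
contact_force: [-0.4, -0.5, 0.0]
gripper_width: 1.002
```

```bash
python3 - <<'E'
from go import *
rel([.4412,.0405,.021],np.radians(32.7)); print(status.state()['tool_pos'],status.state()['time'])
s=viewer.grab_frame("scene");t=viewer.grab_frame("top")
g=[.4412,.0405,.016]; print(proj("scene",[g]),proj("top",[g]))
cv2.imwrite("pics/c3.png",np.hstack([crop(s,270,145,65,60,6),crop(t,300,200,65,60,6)]))
E
```

```text
down [ 1.5e-03 -4.0e-04 -1.0e+00] jaw yaw -57.2 shift [ 0.0607 -0.0026 -0.0013] turn units 0.01 j6 0.92 F [-0.4 -0.5  0. ] w 1.001981828516741
[0.44140742 0.03767041 0.08171793] 1.8
[[298.93415367 174.21665813]] [[332.52683222 235.70780181]]
```

View pics/c3.png

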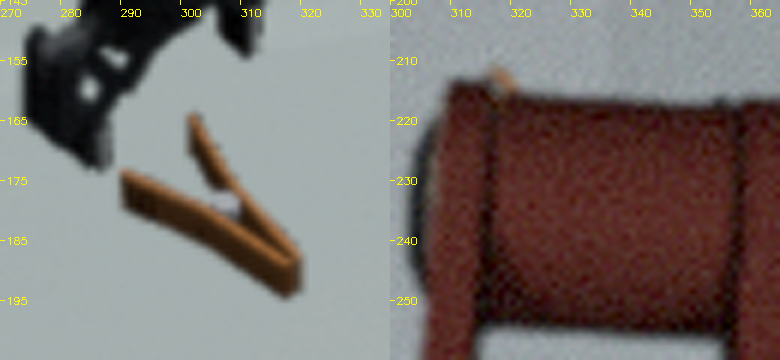

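The scene crop shows the fingers at (285,172) and (310,152), on either side of the handles. I'll descend.

Emit:
{"api": "drive_tool", "payload": {"plan": [[0.03,-0.002,-0.001,0],[0.057,-0.002,-0.001,0],[0.057,-0.002,-0.001,0],[0.057,-0.002,-0.001,0],[0.057,-0.002,-0.001,0]]}}

```text
time: 2.4
tool_pos: [0.4422, 0.0401, 0.0258]
tool_rot: [0.2, 0.68, 0.199, -0.677]
contact_force: [-0.2, -0.2, 1.0]
gripper_width: 1.002
```

```bash
python3 - <<'E'
from go import *
rel([.4412,.0405,.021],np.radians(32.7)); print(status.state()['tool_pos'],status.state()['time'])
E
```

```text
down [ 3.4e-03 -2.0e-04 -1.0e+00] jaw yaw -57.2 shift [ 0.0048 -0.0008  0.0006] turn units 0.01 j6 0.92 F [-0.2 -0.2  1. ] w 1.0019021794090646
[0.44215763 0.04011718 0.0257741 ] 2.4
```

Emit:
{"api": "drive_tool", "payload": {"plan": [[0.003,0,0,0],[0.003,0,0,0],[0.003,0,0,0],[0.003,0,0,0],[0.003,0,0,0],[0.003,0,0,0],[0.003,0,0,0],[0.003,0,0,0],[0.003,0,0,0],[0.003,0,0,0],[0.003,0,0,0],[0.003,0,0,0]], "fingers": 0.015}}

```text
time: 3.6
tool_pos: [0.4424, 0.0402, 0.0232]
tool_rot: [0.201, 0.679, 0.199, -0.677]
contact_force: [-3.3, -1.6, 12.0]
gripper_width: 0.201
```

```bash
python3 - <<'E'
from go import *
s=status.state();print(s['tool_pos'],s['time'],s['gripper_width']*.0854,s['contact_force'])
s=viewer.grab_frame("scene");t=viewer.grab_frame("top")
cv2.imwrite("pics/c4.png",np.hstack([crop(s,270,145,65,60,6),crop(t,290,190,65,60,6)]))
E
```

```text
[0.44242112 0.04016926 0.02320735] 3.6 0.017198778493552894 [-3.26762471 -1.60707554 12.02560873]
```

View pics/c4.png

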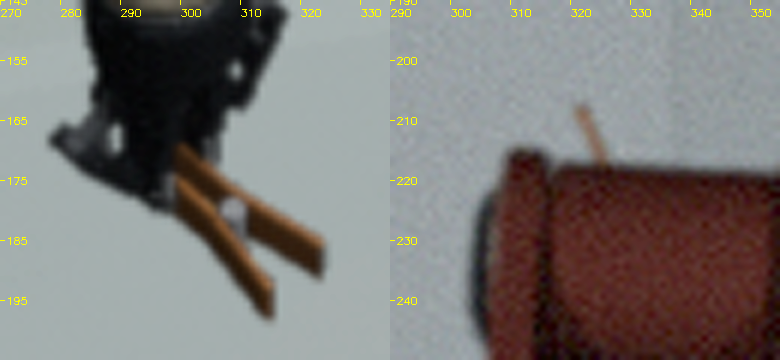

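The clip is squeezed wide: its jaw tips are at (323,186) and (314,193) and the handles are between the fingers. The 12 N upward force suggests the fingertips are brushing the bench, so I'll lift.

Emit:
{"api": "drive_tool", "payload": {"plan": [[-0.004,0,0,0],[-0.015,0,0,0],[-0.03,0,0,0],[-0.05,0,0,0],[-0.075,0,0,0],[-0.1,0,0,0],[-0.1,0,0,0],[-0.1,0,0,0],[-0.1,0,0,0]], "fingers": 0.01}}

```text
time: 4.6
tool_pos: [0.4395, 0.0407, 0.1194]
tool_rot: [-0.199, -0.677, -0.2, 0.679]
contact_force: [-1.4, 0.9, -1.3]
gripper_width: 0.207
```

```bash
python3 - <<'E'
from go import *
s=status.state();print(s['tool_pos'],s['time'],s['gripper_width']*.0854,s['contact_force'],s['ft_torque'])
s=viewer.grab_frame("scene");t=viewer.grab_frame("top")
cv2.imwrite("pics/c5.png",np.hstack([crop(s,270,130,65,60,6),crop(t,290,190,65,60,6)]))
E
```

```text
[0.43951458 0.04066336 0.11939397] 4.6 0.017673653736870572 [-1.39609999  0.94585178 -1.2899395 ] [-0.04292401  0.04901515  0.00619998]
```

View pics/c5.png

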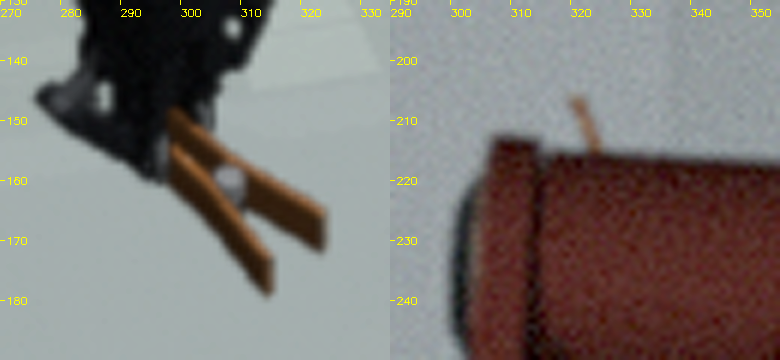

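The clip is lifted and open. Its tip top corners are at (324.2,164.5) and (314.3,172.5), and the bottom corners at (323.3,171.5) and (313.8,179). I'll find the mouth in the tool frame and work out the approach.

```bash
cat >> go.py <<'E'
e=np.array([.628,-.1455]); cu=np.array([np.cos(np.radians(-18.2)),np.sin(np.radians(-18.2))]); cv=np.array([-cu[1],cu[0]])
E
python3 - <<'E'
from go import *
p=status.state()['tool_pos']
for z,a,b in [(.128,(324.2,164.5),(314.3,172.5)),(.096,(323.3,171.5),(313.8,179))]:
    A,B=onz("scene",a,z),onz("scene",b,z); m=(A+B)/2; w,x,y,q=status.state()['tool_rot']
    R=Ro.from_quat([x,y,q,w]).as_matrix(); n=B-A
    print(A,B,"gap",np.linalg.norm(n),"normal yaw",np.degrees(np.arctan2(n[1],n[0])),"in tool",(R.T@(m-p)).round(4))
print("jaw pts",proj("scene",[p]))
rel([*(e-cu*.20),.090],np.radians(-18.2))
E
```

```text
[0.49722796 0.10226461 0.128     ] [0.51716882 0.07163536 0.128     ] gap 0.036548446973773435 normal yaw -56.93426126126945 in tool [-0.0091 -0.0022 -0.082 ]
[0.49776133 0.10006483 0.096     ] [0.5165442  0.07023459 0.096     ] gap 0.03525109677790098 normal yaw -57.80307733704149 in tool [ 0.0229 -0.0007 -0.0811]
jaw pts [[297.71626624 152.73148688]]
down [-3.1e-03  2.0e-04 -1.0e+00] jaw yaw -57.2 shift [0.0291 0.1033 0.0681] turn units 6.38 j6 0.92 F [-0.4 -1.  -0.6] w 0.2090031761051634
```

```bash
python3 - <<'E'
from go import *
rel([*(e-cu*.16-cv*.0015),.110],np.radians(-18.2))
E
```

```text
down [-3.1e-03  2.0e-04 -1.0e+00] jaw yaw -57.2 shift [0.009  0.1353 0.0442] turn units 6.38 j6 0.92 F [-0.4 -1.  -0.6] w 0.2090031761051634
```

Emit:
{"api": "drive_tool", "payload": {"plan": [[0.001,0.01,0.003,0.4],[0.002,0.025,0.008,1.1],[0.003,0.04,0.013,1.9],[0.004,0.058,0.019,2.7],[0.005,0.075,0.025,3.5],[0.006,0.092,0.03,4.3],[0.007,0.108,0.035,5.1],[0.008,0.122,0.04,5.8],[0.009,0.131,0.043,6.2],[0.009,0.135,0.044,6.4],[0.009,0.135,0.044,6.4],[0.009,0.135,0.044,6.4]]}}

```text
time: 5.9
tool_pos: [0.4764, -0.0963, 0.1113]
tool_rot: [0.113, -0.698, 0.113, 0.698]
contact_force: [0.8, -0.8, -1.1]
gripper_width: 0.204
```

```bash
python3 - <<'E'
from go import *
print(status.state()['tool_pos'])
rel([*(e-cu*.16-cv*.0015),.077],np.radians(-18.2))
s=viewer.grab_frame("scene");t=viewer.grab_frame("top")
cv2.imwrite("pics/c6.png",np.hstack([crop(s,200,160,80,110,5),crop(t,340,120,80,110,5)]))
E
```

```text
[ 0.47639639 -0.09631968  0.11130938]
down [-1.e-03  6.e-04 -1.e+00] jaw yaw -108.3 shift [0.0343 0.0009 0.0006] turn units -0.02 j6 1.54 F [ 0.8 -0.8 -1.1] w 0.2042919893510252
```

View pics/c6.png

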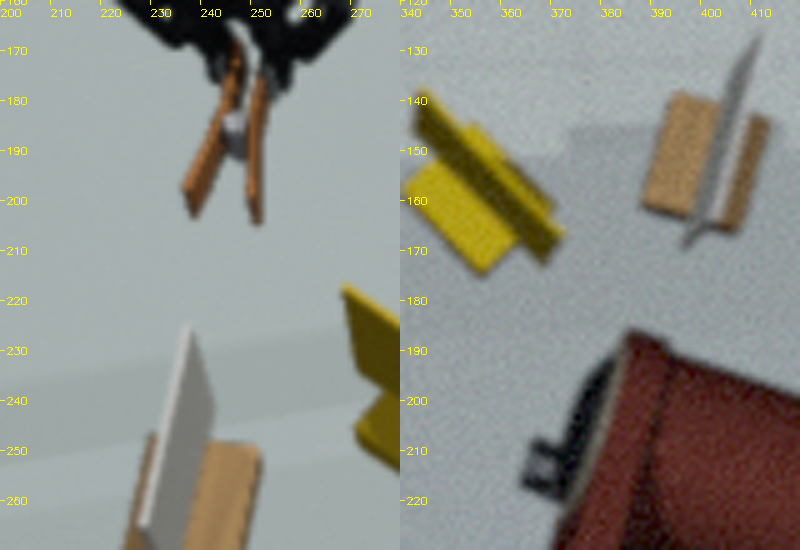

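Both jaws gape toward the card's near edge, with tips at about (237,199) and (251,203) and the card's near top corner at (238,226). I'll lower and come halfway, then check the alignment.

Emit:
{"api": "drive_tool", "payload": {"plan": [[0.01,0,0,0],[0.022,0.001,0,0],[0.034,0.001,-0.006,0],[0.034,0.001,-0.02,0],[0.034,0.001,-0.035,0],[0.034,0.001,-0.05,0],[0.034,0.001,-0.055,0],[0.034,0.001,-0.055,0],[0.034,0.001,-0.055,0],[0.034,0.001,-0.055,0]]}}

```text
time: 7.0
tool_pos: [0.5278, -0.1147, 0.0774]
tool_rot: [0.113, -0.698, 0.113, 0.698]
contact_force: [-0.1, 0.3, -1.5]
gripper_width: 0.204
```

```bash
python3 - <<'E'
from go import *
p=status.state()['tool_pos'];print(p)
rel([*(e-cu*.0615-cv*.0015),.077],np.radians(-18.2))
s=viewer.grab_frame("scene")
print("mouth card frame: along from edge,lat",(p[:2]-e)@cu+.0795,(p[:2]-e)@cv+.0015)
cv2.imwrite("pics/c7.png",crop(s,215,185,60,60,10))
E
```

```text
[ 0.52784526 -0.11470632  0.07736509]
down [-9.e-04  4.e-04 -1.e+00] jaw yaw -108.4 shift [ 0.0003 -0.0007 -0.0433] turn units -0.02 j6 1.54 F [-0.1  0.3 -1.5] w 0.2039435744567982
mouth card frame: along from edge,lat -0.025262141458339937 -0.0005286886628518366
```

View pics/c7.png

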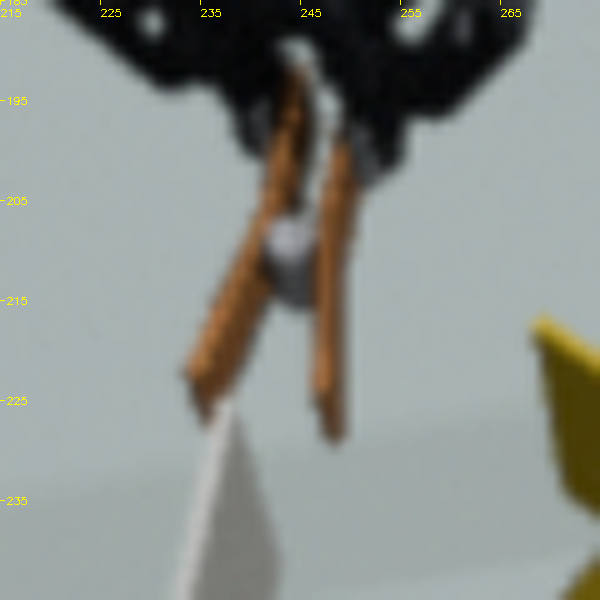

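```bash
python3 - <<'E'
from go import *
f=lambda uv,z:(lambda q:((q-e)@cu,(q-e)@cv))(onz("scene",uv,z)[:2])
for nm,uv,z in [("L top",(233.4,222.5),.086),("R top",(248.6,224.5),.086),("L bot",(235,227),.054),("R bot",(248.5,229),.054),("pivot top",(244,208),.086),("card near top",(237.3,225.2),.115),("card near bot",(242.7,241.5),.02),("card far",(228.7,265.9),.115)]: print(nm,np.round(f(uv,z),4))
print(proj("scene",[[*(e-cu*.023+cv*y),z] for z in(.086,.054) for y in(.017,-.017)]))
E
```

```text
L top [-0.0216 -0.0196]
R top [-0.0207  0.0205]
L bot [-0.0251 -0.0206]
R bot [-0.0237  0.0159]
pivot top [-0.0673 -0.0009]
card near top [-0.0007 -0.001 ]
card near bot [-0.0017  0.0004]
card far [0.1098 0.001 ]
[[247.44154982 223.57587886]
 [234.48403882 222.1292621 ]
 [248.87509718 229.2706274 ]
 [236.18222619 227.84415289]]
```

The jaws are centred on the card to about 1 mm laterally, and the tips are about 22 mm short of the edge. I'll advance 43 mm, slowly.

Emit:
{"api": "drive_tool", "payload": {"plan": [[0,0,-0.005,0],[0,0,-0.011,0],[0,0,-0.017,0],[0,0,-0.023,0],[0,0,-0.029,0],[0,0,-0.035,0],[0,0,-0.04,0],[0,0,-0.043,0],[0,0,-0.043,0],[0,0,-0.043,0],[0,0,-0.043,0],[0,0,-0.043,0]]}}

```text
time: 8.25
tool_pos: [0.5692, -0.1286, 0.0778]
tool_rot: [0.113, -0.698, 0.113, 0.698]
contact_force: [-0.2, 1.6, -1.3]
gripper_width: 0.203
```

```bash
python3 - <<'E'
from go import *
p=status.state();print(p['tool_pos'],p['contact_force'],p['gripper_width'],abs(p['joint_vel']).max())
p=p['tool_pos'];print("mouth past edge,lat",(p[:2]-e)@cu+.0795,(p[:2]-e)@cv+.0015)
s=viewer.grab_frame("scene");t=viewer.grab_frame("top")
cv2.imwrite("pics/c8.png",np.hstack([cv2.resize(crop(s,210,200,60,80,7),(420,560)),cv2.resize(crop(t,370,120,60,90,6),(360,540)) if 0 else cv2.resize(crop(t,370,120,54,84,7),(360,560))]))
E
```

```text
[ 0.56923617 -0.12855579  0.07781248] [-0.19002017  1.64211068 -1.28794027] 0.2025529152175449 0.0029447668905149093
mouth past edge,lat 0.018383737922073096 -0.0007574665827747447
```

View pics/c8.png

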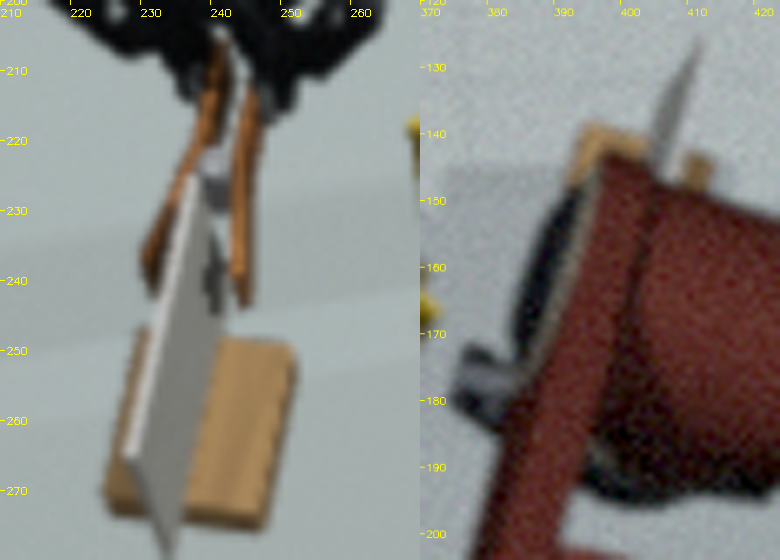

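The card is unmoved, with its corners still at (237,225) and (228.5,265), and there is a jaw on each side. A quick force check and tip measurement before handing in.

```bash
python3 - <<'E'
from go import *
F=[]
for i in range(12):
    viewer.grab_frame("top"); F.append(status.state()['contact_force'])
F=np.array(F);print(F.mean(0),F.std(0))
f=lambda uv,z:(lambda q:((q-e)@cu,(q-e)@cv))(onz("scene",uv,z)[:2])
print(np.round(f((229.2,237),.086),4),np.round(f((245.2,239),.086),4),np.round(f((237.2,225.3),.115),4))
print(proj("scene",[[*(e+cu*.020+cv*y),.086] for y in(.0185,-.0185)]), status.state()['time'])
a,b=cv2.imread("pics/scene0.png"),viewer.grab_frame("scene")
m=lambda i:cv2.phaseCorrelate(a[250:280,222:262,2].astype(float),i[250:280,222:262,2].astype(float))
print(m(b))
E
```

```text
[-0.08588343  0.04888633 -0.92576569] [0.50074181 0.38398962 0.62893585]
[ 0.0206 -0.0215] [0.0211 0.0199] [-0.0004 -0.0012]
[[244.73362404 238.55399253]
 [230.39836699 236.92574731]] 8.95
((-0.026448065956852673, 0.0255895270373383), 0.9569186836521576)
```

The mean side force is about 0 N and the vertical force matches the clip's weight. The card has moved 0.03 px at most. The tips are about 20 mm past the edge at ±20 mm, so they are centred. Handing in.

```bash
python3 -c "
from plant import manip,status
manip.job_done(); s=status.state(); print(s['time'],s['tool_pos'],s['gripper_width'])"
```

```text
the job is handed in; nothing more can be done
the job is handed in; nothing more can be done
```

I picked up the clip by its handles, squeezed it fully open and brought its jaws around the wide card's robot-facing edge. I handed the job in at about 9 s with the gripper still holding it there.

Last checks before hand-in:
- **Position:** the jaw tips were about 20 mm past the edge and centred on the card to about 1 mm. The mouth was about 70 mm up, with the clip in line with the card to within about 1° and level.
- **Contact:** the mean side force was under 0.1 N (readings scatter by about 0.5 N), and about 0.9 N of weight was carried by the gripper.
- **Card:** it shifted no more than 0.03 px in the scene picture.
- **Marker and tools:** I did not re-measure these. The planned path stayed clear of them.

Two readings were off but did no harm:
- **Upward force:** it reached 12 N while the fingers closed, probably the fingertips brushing the bench. It disappeared on lifting.
- **Gripper opening:** it read about 17 mm instead of the 21 mm given over the squeezed handles. The pictures show the jaws fully open.

The hand-in was acknowledged. My last state readout after it was refused, so there are no figures from after that point.

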